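# Tamp the filter cassette

## Robot

A 6-joint arm with a two-finger parallel gripper is mounted at the origin on the work surface. World frame = base frame: x ahead of the robot, y to its left, z up, the work surface at z = 0. Lengths are in mm, angles in rad, forces in N, time in s.
With the tool pointing down it reaches from about 375 to 925 mm from the base axis. Payload 5.7 kg.
Tool frame: the origin (TCP) lies on the centre line of the jaws, within the pads' length; the fingertips stand 11 mm ahead of it and the grasp point (between the pads) lies 8 mm behind it; z points along the fingers, y is the line along which they close (so a half turn about z gives the same grasp; the last joint's range is limited). The gripper opens to 88 mm and grips with 3 to 60 N. Pads are 20 mm wide; open, the fingers measure 115 mm over their backs; the gripper's body (75 mm by 178 mm) begins 61 mm behind the grasp point.
Start: joints at [-1.26, 0.359, 1.51, -0, 1.272, -0.115], TCP at [247.811, -546.4, 233.623] pointing down, gripper open.
Joint ranges: [-2.97, 2.97], [-1.01, 2.36], [0.21, 2.38], [-0.96, 4.11], [0.2, 2.71], [-2.98, 2.98]. Speed limits (rad/s): [2.39, 2.39, 3.14, 3.14, 3.14, 3.14].

## Interface

Orientations are given as a unit quaternion [w, x, y, z].
In Python, from station import sensors, viewer, env gives the robot as it stands. The module is installed in compiled form; this text tells all that it offers.
- The arm moves only by the tool servo_tool, never from a script. Its argument "series" is one flat list of numbers, 7 for each row, row after row: the shift along the world's x, y, z in cm, then the turn, a rotation vector about the world's x, y, z in rad, then the opening in per cent of the stroke, from 0 (shut) to 100 (fully open). In form: [tx, ty, tz, rx, ry, rz, grip, tx, ty, tz, rx, ry, rz, grip, ...]. A call has exactly 8 rows; each row shifts and turns the commanded pose from where the row before left it; what a row does not reach is not made up. A row lasts 1/10 s, in which the tool goes at most 50 mm and 8.59 degrees, less where a joint would pass 70% of its speed; a pose out of reach is approached as far as the arm can. A call is refused whole if a number of a shift passes 5 or a number of a turn 0.15, either way. A call with a gripper value outside its range is refused whole. The fingers move at their own pace and stop on an object; the grip force is fixed at half the most. Time passes only in rows, so rows that do not move let the fingers close, or fill a call up. It gives the time, the measured TCP pose, the force, the opening and the grip force at its end, in the units of the state.
- sensors.get_state(): the state, without advancing time (a new reading comes with each control period).
- viewer.camera(name): name is "side" or "top"; returns (picture, depth): 400x640x3 uint8, blue, green, red; 400x640 float32, mm along the optical axis (not along the pixel's ray), 0 where there is no reading.
- viewer.camera_model(name): a dict with "intrinsics" (3x3 intrinsics, pixels), "dist_coeffs" ([k1, k2, p1, p2, k3] as OpenCV has them; the pictures are not rectified), "rvec" (rotation vector, rad) and "tvec" (3), from world to camera coordinates, as OpenCV has them. Camera axes: x right, y down, z forward; pixel columns grow to the right and rows downward; lengths in mm; the calibration is good to about 2 mm. A picture is of the moment at which its call begins. camera_model takes no time and is no camera call.
- env.finish_job(): hands the job in; it is judged then, once.
The state is a dict: "time_s": time; "qpos": joint angles; "joint_vel": joint speeds; "joint_torque": joint torques, N m; "position": TCP position; "eef_rot": TCP orientation; "force": force on the tool from outside, world axes, zero at the start; "ft_torque": the same for the moment, N m; "gripper_width": opening from 0.0 (shut) to 1.0 (fully open); "finger_force": force on a finger pad.
Only numpy, scipy, OpenCV 4.12 (cv2) and the standard library are available. Lean on these libraries where they do the work, as an engineer would, in place of code of your own. Each camera call takes 0.05 s, during which the arm holds its last target. There are 200 camera calls.

## Task

Take the tamper from its tray and press the loose ceramic pieces in the filter cassette down with its flat plate until all six are fully down on the support grid with their tops level; bear down firmly at the bottom for half a second (between 15 and 25 N, never more, and do not bear on the cassette's walls). Then stand the tamper upright on its tray again and let go; leave everything else where it is and do not push the pieces with the fingers.

Things in the scene. Friction and masses are not known exactly. Their poses are not given: they have to be found in the camera images.
- tamper_mid (a point): Tamper: flat steel plate 62 x 40 x 6 mm with an upright square wooden handle (22 x 22 mm, from 6 to 102 mm above the pressing face) on its middle; 120 to 195 g; stands upright on the tray. This point: on the handle's axis, 65 mm above the flat pressing face. z up along the handle, x along the plate's long side, y along its short side; the handle's flats face x and y.
- cassette_rim (a point): Filter cassette: fixed open-topped grey plastic box, outside 80 x 58 mm, 66 mm high, inside 72 x 50 mm, holding six loose pieces in three pairs along x. This point: centre of its mouth, level with the rim; x along its long side, y along its short side, z up. The tamper's plate goes in with 5 mm to spare on each side when the long sides run alike.
- piece1_top (a point): Loose pale chunky ceramic media piece, about 20 x 20 mm and 24 mm high, 16 g, in the cassette at -x on the -y side (22 mm between neighbours). This point is the centre of its top. At the start it is jammed with its top between 4 mm below and 4 mm above the rim, 2 to 30 mm higher than its final level; pressing on it with about 1.2 N makes it sink (all six together about 7 N), and it stays where it is left, until it sits on the grid.
- piece2_top (a point): Loose pale chunky ceramic media piece, about 20 x 20 mm and 24 mm high, 16 g, in the cassette in the middle on the -y side (22 mm between neighbours). This point is the centre of its top. At the start it is jammed with its top between 4 mm below and 4 mm above the rim, 2 to 30 mm higher than its final level; pressing on it with about 1.2 N makes it sink (all six together about 7 N), and it stays where it is left, until it sits on the grid.
- piece3_top (a point): Loose pale chunky ceramic media piece, about 20 x 20 mm and 24 mm high, 16 g, in the cassette at +x on the -y side (22 mm between neighbours). This point is the centre of its top. At the start it is jammed with its top between 4 mm below and 4 mm above the rim, 2 to 30 mm higher than its final level; pressing on it with about 1.2 N makes it sink (all six together about 7 N), and it stays where it is left, until it sits on the grid.
- piece4_top (a point): Loose pale chunky ceramic media piece, about 20 x 20 mm and 24 mm high, 16 g, in the cassette at -x on the +y side (22 mm between neighbours). This point is the centre of its top. At the start it is jammed with its top between 4 mm below and 4 mm above the rim, 2 to 30 mm higher than its final level; pressing on it with about 1.2 N makes it sink (all six together about 7 N), and it stays where it is left, until it sits on the grid.
- piece5_top (a point): Loose pale chunky ceramic media piece, about 20 x 20 mm and 24 mm high, 16 g, in the cassette in the middle on the +y side (22 mm between neighbours). This point is the centre of its top. At the start it is jammed with its top between 4 mm below and 4 mm above the rim, 2 to 30 mm higher than its final level; pressing on it with about 1.2 N makes it sink (all six together about 7 N), and it stays where it is left, until it sits on the grid.
- piece6_top (a point): Loose pale chunky ceramic media piece, about 20 x 20 mm and 24 mm high, 16 g, in the cassette at +x on the +y side (22 mm between neighbours). This point is the centre of its top. At the start it is jammed with its top between 4 mm below and 4 mm above the rim, 2 to 30 mm higher than its final level; pressing on it with about 1.2 N makes it sink (all six together about 7 N), and it stays where it is left, until it sits on the grid.
- grid (a joint): Springy support grid hidden under the pieces, at an unknown height to be found by feel: with all pieces down on it their tops are 6 to 26 mm below the rim, different each time. Value: m pressed down, 0 unloaded, 7 N per mm, springs back. Sinking pieces take 7 N; once down the force climbs. Firm: above 0.0009 (15 N at the tamper); overloaded: above 0.0026 (25 N).
- tray_floor (a point): Rest tray: a fixed shallow white dish, outside 110 x 90 mm, 10 mm high, walls and floor 4 mm. This point is the centre of its inner floor. x along its long side, z up.
- dispenser: Bystander: white press-button dosing dispenser, round, 52 mm across and 124 mm high, with a short spout. Origin under its centre.
- shrimp_house: Bystander: red-brown ceramic shrimp house, a round dome 72 mm across and 58 mm high. Origin under its centre.
- scraper: Bystander: wooden-handled scraper lying flat, about 175 mm long along its x, 16 mm high. Origin underneath, near its middle.
- tweezers: Bystander: curved steel tweezers lying flat, about 155 mm long along their x, 6 mm high. Origin underneath, near their middle.

How it is judged (in metres and radians):
On the way:
1. the tamper's plate, inside the cassette, bears down on the pieces and their grid with at least 15 N for 0.3 s (value of joint grid above 0.0009 m and x of tamper_mid in the frame of cassette_rim between -0.009 and 0.009 m and y of tamper_mid in the frame of cassette_rim between -0.009 and 0.009 m and z of tamper_mid in the frame of cassette_rim below 0.065 m and angle between tamper_mid's own z axis and vertical below 0.15 rad), for 0.3 s.
At the end, for the whole second after the job is handed in: All six pieces are in the cassette below its rim, tops of neighbours within 2 mm of one another in height; the tamper stands still and upright (within 0.1 rad) on the tray's floor, its axis within 35 mm of the tray's centre (z of piece1_top in the frame of piece2_top between -0.002 and 0.002 m and z of piece2_top in the frame of piece3_top between -0.002 and 0.002 m and z of piece4_top in the frame of piece5_top between -0.002 and 0.002 m and z of piece5_top in the frame of piece6_top between -0.002 and 0.002 m and z of piece1_top in the frame of piece4_top between -0.002 and 0.002 m and z of piece2_top in the frame of piece5_top between -0.002 and 0.002 m and z of piece3_top in the frame of piece6_top between -0.002 and 0.002 m and horizontal distance between each of piece1_top, piece2_top, piece3_top, piece4_top, piece5_top, piece6_top and cassette_rim below 0.04 m and z of each of piece1_top, piece2_top, piece3_top, piece4_top, piece5_top, piece6_top in the frame of cassette_rim below 0 m and horizontal distance between tamper_mid and tray_floor below 0.035 m and z of tamper_mid in the frame of tray_floor between 0.06 and 0.07 m and angle between tamper_mid's own z axis and vertical below 0.1 rad and linear speed of tamper below 0.02 m/s); the robot touches nothing.
It fails at once if the support grid is loaded with more than about 25 N (pressed down over 2.6 mm) (value of joint grid above 0.0026 m).
It fails at once if the tamper bears on the cassette's walls with more than 15 N (contact force between tamper and cassette above 15 N).
It fails at once if the fingers push a piece (contact force between the fingers and piece1 above 1 N or contact force between the fingers and piece2 above 1 N or contact force between the fingers and piece3 above 1 N or contact force between the fingers and piece4 above 1 N or contact force between the fingers and piece5 above 1 N or contact force between the fingers and piece6 above 1 N).
It fails at once if a bystander is moved more than 20 mm (distance of any of dispenser, shrimp_house, scraper, tweezers from where it was at the start of the episode above 0.02 m).
It also fails if it takes over 67 s, if anything falls off the work surface, if the arm or the gripper's body presses on something with over 40 N, if the wrist force passes 120 N, or if a joint passes its speed limit or range.

## Working session

There is one attempt and no reset: what is moved stays moved. The work goes in short steps, Python scripts to look and compute and a tool call to move; the robot and the scene stay as the last step left them, time stands still between calls to the robot, and variables do not carry over. Pictures are saved under pics/ and viewed, at most 10 in all, crops included, and the job is handed in when it is done.

Besides the shell and the picture viewer there is one more tool, called as a command line: name --argument value ..., lists and objects as JSON in quotes. servo_tool: Moves the arm, as the interface text tells. Its arguments: {"type":"object","properties":{"series":{"type":"array","items":{"type":"number"}}},"required":["series"]}

```bash
mkdir -p pics
cat > h.py <<'E'
import numpy as np, cv2
from station import sensors, viewer, env
def cam(n):
    p,d=viewer.camera(n); m=viewer.camera_model(n)
    K=np.array(m["intrinsics"],float);D=np.array(m["dist_coeffs"],float)
    R=cv2.Rodrigues(np.array(m["rvec"],float))[0];t=np.array(m["tvec"],float).ravel()
    return p,d,K,D,R,t
def cloud(n):
    p,d,K,D,R,t=cam(n)
    v,u=np.mgrid[0:400,0:640]
    uv=cv2.undistortPoints(np.stack([u,v],-1).reshape(-1,1,2).astype(float),K,D).reshape(400,640,2)
    c=np.concatenate([uv*d[...,None],d[...,None]],-1)
    return p,d,(c-t)@R   # world pts HxWx3
E
python3 - <<'E'
from h import *
for n in("top","side"):
    p,d,W=cloud(n); cv2.imwrite(f"pics/{n}0.png",p); np.savez(f"{n}0.npz",p=p,d=d,W=W)
    print(n,(d>0).mean(), np.round(W[200,320]), viewer.camera_model(n))
print(sensors.get_state())
E
```

```text
top 0.9959453125 [651. -95.  30.] {'intrinsics': array([[421.21732785,   0.        , 318.44591077],
       [  0.        , 421.21732785, 203.03153878],
       [  0.        ,   0.        ,   1.        ]]), 'dist_coeffs': array([0.02320175, 0.        , 0.        , 0.        , 0.        ]), 'rvec': array([ 2.1388716 , -2.14930869,  0.17141253]), 'tvec': array([ -87.42481087,  640.65045394, 1029.85531252])}
side 0.99598046875 [622. -30.  25.] {'intrinsics': array([[388.19970167,   0.        , 325.40671324],
       [  0.        , 388.19970167, 200.35250408],
       [  0.        ,   0.        ,   1.        ]]), 'dist_coeffs': array([-0.08765503,  0.        ,  0.        ,  0.        ,  0.        ]), 'rvec': array([ 2.46766721, -0.36073925,  0.13959016]), 'tvec': array([-616.5699114 ,  130.71203369,  839.15465261])}
{'time_s': 0.1, 'qpos': array([-1.26012983e+00,  3.59474073e-01,  1.51131045e+00,  3.44927145e-05,
        1.27252816e+00, -1.15120300e-01]), 'joint_vel': array([ 0.00362533, -0.00135484, -0.00423175, -0.0020615 , -0.00135925,
        0.00219583]), 'joint_torque': array([-1.52310736e-04, -5.16356707e+01, -2.71407866e+01,  6.76609436e-02,
        2.75988795e-02, -2.99908561e-05]), 'position': array([ 247.62814763, -545.84771767,  232.87441875]), 'eef_rot': array([-8.57515952e-04,  9.77424376e-01,  2.11283810e-01, -6.75505815e-05]), 'force': array([ 0.50156661,  0.04405328, -0.02617339]), 'ft_torque': array([-0.02448523,  0.03956127,  0.03044293]), 'finger_force': 0.0, 'gripper_width': 0.9953821668325384}
```

View pics/top0.png

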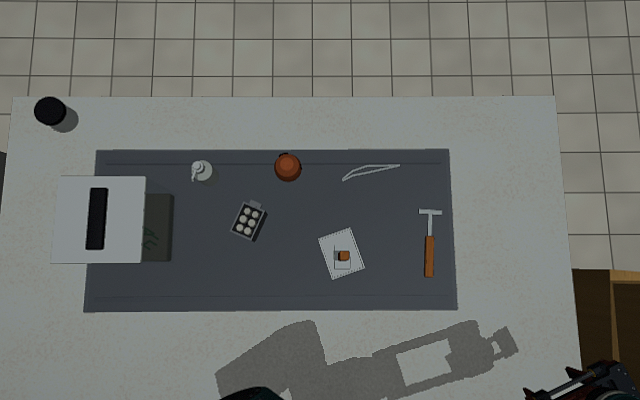

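View pics/side0.png

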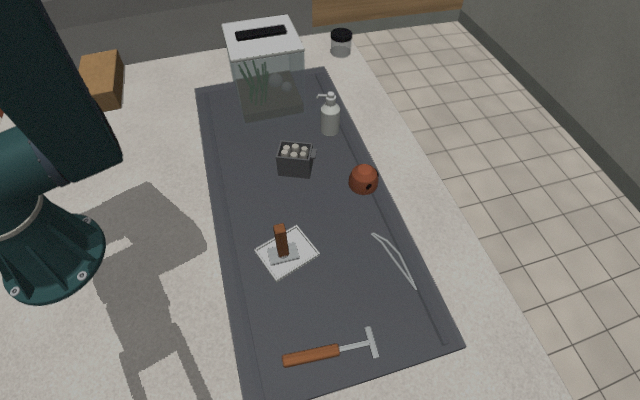

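The top view shows the tamper at (343,256) on the tray at (341,254), and the cassette at (249,220). The dispenser is at (201,170), the shrimp house at (288,167) and the scraper at (430,242). The side view shows the tamper upright on its tray at (282,243) and the cassette at (295,158).

Run:
```python
from h import *
for n,bt,bc in(("top",(310,370,222,285),(222,275,192,248)),("side",(245,330,215,285),(268,322,132,185))):
    z=np.load(n+"0.npz");W=z["W"];p=z["p"].astype(int)
    def sub(b): s=np.s_[b[2]:b[3],b[0]:b[1]]; return W[s].reshape(-1,3),p[s].reshape(-1,3)
    def rect(P,l,zz=True):
        r=cv2.minAreaRect(P[:,:2].astype(np.float32)); print(n,l,len(P),np.round(r[0],1),np.round(r[1],1),round(r[2],1),"z",np.round(np.percentile(P[:,2],[5,50,95]),1))
    P,C=sub(bt); brown=(C[:,2]-C[:,0]>40)
    m=brown&(P[:,2]>95);rect(P[m],"handletop")
    if n=="top":rect(P[brown&(P[:,2]>30)],"handle all")
    white=(C.min(1)>150)&(P[:,2]<16)&(P[:,2]>-3); rect(P[white],"tray")
    m=(~brown)&(P[:,2]>-5)&(P[:,2]<40);print(np.histogram(P[m][:,2],np.arange(-6,40,2)))
    P,C=sub(bc); m=(P[:,2]>58)&(P[:,2]<80);rect(P[m],"cassette top")
    m2=m&(C.min(1)>130);rect(P[m2],"pieces")
    print(np.histogram(P[:,2],np.arange(-6,80,4)))
t=cv2.imread("pics/top0.png");s=cv2.imread("pics/side0.png")
a=[cv2.resize(i,(400,300),interpolation=cv2.INTER_NEAREST) for i in(t[185:254,212:304],t[222:291,300:392],s[125:194,250:342],s[215:284,240:332])]
cv2.imwrite("pics/c1.png",np.vstack([np.hstack(a[:2]),np.hstack(a[2:])]))
```

```text
top handletop 80 [ 505.3 -148.8] [18.9 18.7] 89.3 z [127.5 130.6 132.8]
top handle all 81 [ 507.1 -148.8] [18.9 22.4] 89.2 z [127.3 130.6 132.8]Traceback (most recent call last):
  File "<stdin>", line 10, in <module>
  File "<stdin>", line 6, in rect
    return _quantile_unchecked(
        a, q, axis, out, overwrite_input, method, keepdims, weights)
    return _ureduce(a,
                    func=_quantile_ureduce_func,
    ...<5 lines>...
                    overwrite_input=overwrite_input,
                    method=method)
    r = func(a, **kwargs)
    result = _quantile(arr,
                       quantiles=q,
    ...<2 lines>...
                       out=out,
                       weights=wgt)
    slices_having_nans = np.isnan(arr[-1, ...])
                                  ~~~^^^^^^^^^
IndexError: index -1 is out of bounds for axis 0 with size 0
```

Run:
```python
from h import *
for n,pts in(("top",[(300,230),(150,300),(430,160),(300,130),(500,130),(520,250),(250,90)]),("side",[(330,220),(240,280),(250,180),(150,330),(480,300),(130,130)])):
    z=np.load(n+"0.npz");W=z["W"];d=z["d"]
    m=viewer.camera_model(n);R=cv2.Rodrigues(m["rvec"])[0];c=-R.T@m["tvec"];print(n,"cam",c.round())
    for u,v in pts:
        w=np.median(W[v-3:v+4,u-3:u+4].reshape(-1,3),0)
        print((u,v),w.round(1),"d",d[v,u].round(1),"d0 ratio",round((c[2])/(c[2]-w[2]),4))
t=cv2.imread("pics/top0.png");s=cv2.imread("pics/side0.png")
a=[cv2.resize(i,(400,300),interpolation=cv2.INTER_NEAREST) for i in(t[185:254,212:304],t[222:291,300:392],s[125:194,250:342],s[215:284,240:332])]
cv2.imwrite("pics/c1.png",np.vstack([np.hstack(a[:2]),np.hstack(a[2:])]))
```

```text
top cam [ 475.  -84. 1116.]
(300, 230) [573.5 -42.5  24.2] d 1092.8 d0 ratio 1.0221
(150, 300) [399.  334.4  23.8] d 1065.4 d0 ratio 1.0217
(430, 160) [ 758.5 -388.2   25.2] d 1123.0 d0 ratio 1.0231
(300, 130) [ 8.507e+02 -4.120e+01  5.000e-01] d 1155.0 d0 ratio 1.0004
(500, 130) [ 8.492e+02 -5.914e+02 -6.000e-01] d 1164.7 d0 ratio 0.9995
(520, 250) [ 5.206e+02 -6.199e+02  1.000e-01] d 1114.5 d0 ratio 1.0001
(250, 90) [1297.9  220.3 -748.7] d 1970.5 d0 ratio 0.5985
side cam [ 463. -565.  754.]
(330, 220) [627.8 -89.8  23.1] d 885.6 d0 ratio 1.0316
(240, 280) [ 405.8 -181.4   23.7] d 790.3 d0 ratio 1.0325
(250, 180) [473.8  79.8  22.9] d 954.0 d0 ratio 1.0313
(150, 330) [ 211.4 -226.8   -1.9] d 748.8 d0 ratio 0.9975
(480, 300) [ 875.1 -356.9   -2.6] d 797.7 d0 ratio 0.9966
(130, 130) [169.5 390.7  -1.4] d 1099.1 d0 ratio 0.9982
```

View pics/c1.png

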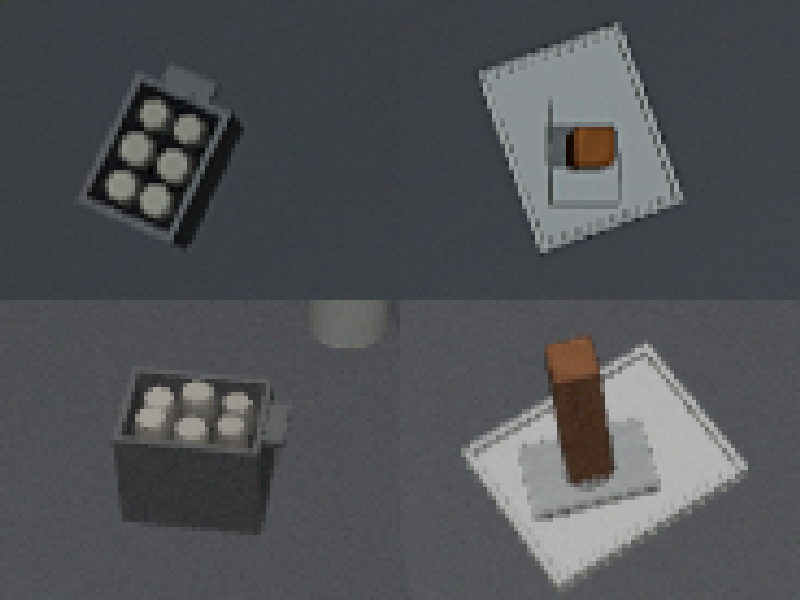

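```bash
cat > fit.py <<'E'
from h import *
from scipy.optimize import minimize
import itertools
def onplane(n,zp):
    m=viewer.camera_model(n);K=np.array(m["intrinsics"]);D=np.array(m["dist_coeffs"])
    R=cv2.Rodrigues(m["rvec"])[0];c=-R.T@m["tvec"]
    v,u=np.mgrid[0:400,0:640]
    uv=cv2.undistortPoints(np.stack([u,v],-1).reshape(-1,1,2).astype(float),K,D).reshape(400,640,2)
    r=np.concatenate([uv,np.ones((400,640,1))],-1)@R
    return c+r*((zp-c[2])/r[...,2])[...,None]
def fitrect(P,M,L,S,x0):
    """P pts Nx2, M bool mask: best LxS rectangle (smooth IoU)"""
    def f(x):
        q=P-x[:2];c,s=np.cos(x[2]),np.sin(x[2]);a=q@[c,s];b=q@[-s,c]
        w=1/(1+np.exp(-(np.clip(L/2-abs(a),-9,9))/.7))/(1+np.exp(-(np.clip(S/2-abs(b),-9,9))/.7))
        return -(w*(2*M-1.)).sum()/max(M.sum(),1)
    best=min((minimize(f,[x0[0],x0[1],y],method="Nelder-Mead",options=dict(xatol=.02,fatol=1e-6,initial_simplex=[[x0[0],x0[1],y],[x0[0]+6,x0[1],y],[x0[0],x0[1]+6,y],[x0[0],x0[1],y+.15]])) for y in np.arange(0,np.pi,.26)),key=lambda r:r.fun)
    return np.round(best.x[:2],1),np.round(np.degrees(best.x[2]),1)%180,round(best.fun,3)
E
python3 - <<'E'
from fit import *
for n in("top","side"):
    z=np.load(n+"0.npz");W=z["W"];p=z["p"].astype(int)
    def go(l,zp,mask,L,S,x0,r):
        P=onplane(n,zp)[...,:2];b=np.hypot(*(P-x0).transpose(2,0,1))<r
        print(n,l,mask[b].sum(),fitrect(P[b],mask[b].astype(float),L,S,P[b&mask].mean(0)))
    br=p[...,2]-p[...,0]>40
    go("handletop",130,br&(W[...,2]>122),22,22,(506,-149),40)
    if n=="side": go("plate",34,(W[...,2]>31)&(W[...,2]<60)&(np.hypot(W[...,0]-505,W[...,1]+149)<60)|0>0,62,40,(505,-149),60)
    go("tray",34,(p.min(2)>125)&(W[...,2]>22)&(W[...,2]<45)|br&(W[...,2]>22),110,90,(510,-145),90)
    h=W[...,2]
    go("cassette",90,(h>82)&(h<105)|((h>40)&(np.hypot(W[...,0]-595,W[...,1]-80)<22)),80,58,(595,80),65)
    P=W[(np.hypot(W[...,0]-595,W[...,1]-80)<60)&(h>80)&(h<110)];print(P.mean(0).round(1),np.histogram(P[:,2],np.arange(80,110,2))[0])
E
```

```text
top handletop 80 (array([ 505.2, -148.8]), np.float64(179.4), np.float64(-0.808))
top tray 1202 (array([ 513.5, -147.1]), np.float64(19.2), np.float64(-0.71))
top cassette 666 (array([599.5,  80.2]), np.float64(156.0), np.float64(-0.591))
[594.   82.5  89.2] [ 20  29  70 106 107 130  88  41   7   2   0   0   0   0]
side handletop 100 (array([ 504.2, -150.2]), np.float64(179.4), np.float64(-0.779))
side plate 597 (array([ 504. , -150.3]), np.float64(178.7), np.float64(-0.509))
side tray 1677 (array([ 512.7, -147. ]), np.float64(19.1), np.float64(-0.704))
side cassette 617 (array([590.3,  82.2]), np.float64(155.9), np.float64(-0.635))
[593.4  81.4  87.2] [ 56  63 123 125 156  82  39  11   0   0   0   0   0   0]
```

Run:
```python
from fit import *
import scipy.ndimage as nd
for n,o,c in(("top",(212,185),[(137,72),(236,113),(178,241),(80,202)]),("side",(250,125),[(134,70),(272,81),(268,152),(115,143)])):
    P=onplane(n,90)[...,:2]
    q=np.array([[nd.map_coordinates(P[...,k],[[y/4.348-.5+o[1]],[x/4.348-.5+o[0]]],order=1)[0] for k in(0,1)] for x,y in c])
    print(n,q.round(1).tolist(),"ctr",q.mean(0).round(1),"sides",np.linalg.norm(q-np.roll(q,-1,0),axis=1).round(1),
      "ang",[round(float(np.degrees(np.arctan2(*(q[(i+1)%4]-q[i])[::-1]))%180),1) for i in range(4)])
    z=np.load(n+"0.npz");W=z["W"];p=z["p"].astype(int)
    m=(p.min(2)>125)&(np.hypot(*(P-[592,82]).transpose(2,0,1))<45)
    l,k=nd.label(m);
    for i in range(1,k+1):
        if (l==i).sum()>5: print(" blob",(l==i).sum(),P[l==i].mean(0).round(1),np.median(W[l==i][:,2]).round(1))
    print(" mean",P[m].mean(0).round(1))
big=cv2.resize(cv2.imread("pics/top0.png")[195:245,226:276],(600,600),interpolation=cv2.INTER_CUBIC);b2=cv2.resize(cv2.imread("pics/side0.png")[135:185,270:320],(600,600),interpolation=cv2.INTER_CUBIC)
```

```text
top [[639.7, 95.5], [616.0, 39.2], [544.0, 70.5], [566.1, 125.7]] ctr [591.4  82.7] sides [61.1 78.5 59.4 79.5] ang [67.2, 156.5, 68.2, 157.7]
 blob 8 [617.1  88. ] 89.1
 blob 9 [588.6  77.6] 87.9
 blob 23 [575.4 103.7] 86.7
 blob 22 [567.8  84.4] 93.2
 mean [584.8  89. ]
side [[566.1, 125.5], [638.2, 95.3], [621.4, 43.4], [543.8, 73.1]] ctr [592.4  84.3] sides [78.2 54.5 83.2 57. ] ang [157.2, 72.1, 159.1, 66.9]
 blob 21 [595.5  99. ] 92.9
 blob 47 [570.4  93.3] 90.3
 blob 14 [614.8  85. ] 88.1
 blob 25 [586.3  72.5] 86.9
 blob 18 [606.6  68.4] 91.9
 mean [588.   85.6]
```

servo_tool --series '[1.6,2.5,0,0,0,0.071,100,1.6,2.5,0,0,0,0.071,100,1.6,2.5,0,0,0,0.071,100,1.6,2.5,0,0,0,0.071,100,1.6,2.5,0,0,0,0.071,100,1.6,2.5,0,0,0,0.071,100,1.6,2.5,0,0,0,0.071,100,1.6,2.5,0,0,0,0.071,100]'

```text
time_s: 0.9
position: [376.1, -345.1, 233.3]
eef_rot: [-0.0, 0.878, 0.478, -0.0]
force: [-0.9, -0.1, -0.1]
gripper_width: 1.0
finger_force: 0.0
```

servo_tool --series '[1.6,2.5,0,0,0,0.071,100,1.6,2.5,0,0,0,0.071,100,1.6,2.5,0,0,0,0.071,100,1.6,2.5,0,0,0,0.071,100,1.6,2.5,0,0,0,0.071,100,1.6,2.5,0,0,0,0.071,100,1.6,2.3,0,0,0,0.071,100,1.6,2.3,0,0,0,0.071,100]'

```text
time_s: 1.7
position: [504.1, -149.2, 233.3]
eef_rot: [-0.0, 0.709, 0.705, -0.0]
force: [0.6, -1.0, -0.7]
gripper_width: 0.998
finger_force: 0.0
```

servo_tool --series '[0,0,0,0,0,0,100,0,0,0,0,0,0,100,0,0,-1,0,0,0,100,0,0,-1,0,0,0,100,0,0,-1,0,0,0,100,0,0,0,0,0,0,100,0,0,0,0,0,0,100,0,0,0,0,0,0,100]'

```text
time_s: 2.5
position: [503.9, -150.7, 203.8]
eef_rot: [0.0, 0.71, 0.704, 0.0]
force: [-0.0, -0.6, 0.1]
gripper_width: 1.001
finger_force: 0.0
```

Run:
```python
from fit import *
from scipy.spatial.transform import Rotation as Ro
s=sensors.get_state();q=s["eef_rot"];print(s["time_s"],s["position"].round(1),Ro.from_quat(np.roll(q,-1)).as_matrix().round(3),s["qpos"].round(2),s["gripper_width"],s["force"])
```

```text
2.5 [ 503.9 -150.7  203.8] [[ 0.009  1.     0.   ]
 [ 1.    -0.009 -0.   ]
 [-0.     0.    -1.   ]] [-0.42  0.28  1.71 -0.    1.15 -0.41] 1.0005752149428497 [-0.02990387 -0.60277356  0.07641729]
```

servo_tool --series '[0.1,0.1,-2,0,0,0,100,0,0,-2,0,0,0,100,0,0,-2,0,0,0,100,0,0,-2,0,0,0,100,0,0,-1.7,0,0,0,100,0,0,-1,0,0,0,100,0,0,0,0,0,0,100,0,0,0,0,0,0,100]'

```text
time_s: 3.3
position: [505.3, -149.6, 97.1]
eef_rot: [0.0, 0.71, 0.704, 0.0]
force: [0.9, 0.3, 0.1]
gripper_width: 0.999
finger_force: 0.0
```

Run:
```python
from fit import *
p,d,W=cloud("side");cv2.imwrite("pics/s1.png",cv2.resize(p[170:290,200:360],(800,600)))
s=sensors.get_state();print(s["position"],s["force"],s["ft_torque"])
```

```text
[ 505.51713926 -149.69638641   97.44699568] [-0.36386632  0.22369635 -0.5362221 ] [ 0.01755068 -0.08534654 -0.07708037]
```

View pics/s1.png

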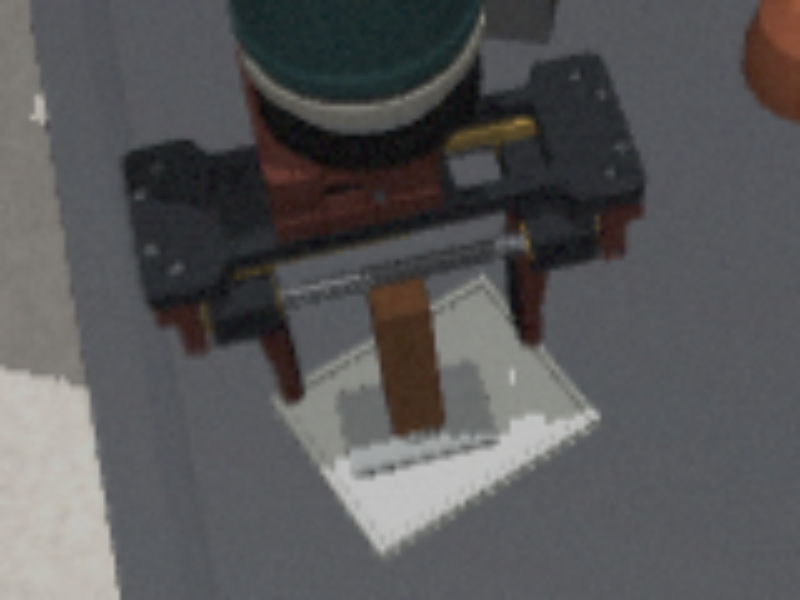

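The side crop shows the handle at (400,350) centred between the two fingers (280,365) and (530,310), with the jaws in line with the plate. Now I close.

servo_tool --series '[0,0,0,0,0,0,0,0,0,0,0,0,0,0,0,0,0,0,0,0,0,0,0,0,0,0,0,0,0,0,0,0,0,0,0,0,0,0,0,0,0,0,0,0,0,0,0,0,0,0,0,0,0,0,0,0]'

```text
time_s: 4.15
position: [504.8, -149.4, 96.6]
eef_rot: [-0.0, 0.71, 0.704, -0.0]
force: [-0.0, -0.9, 0.9]
gripper_width: 0.309
finger_force: 0.0
```

servo_tool --series '[0,0,0,0,0,0,0,0,0,0,0,0,0,0,0,0,0.5,0,0,0,0,0,0,1,0,0,0,0,0,0,2,0,0,0,0,0,0,2,0,0,0,0,0,0,2,0,0,0,0,0,0,0,0,0,0,0]'

```text
time_s: 4.95
position: [506.9, -150.3, 174.8]
eef_rot: [0.003, 0.71, 0.704, 0.001]
force: [0.9, -0.7, -1.4]
gripper_width: 0.252
finger_force: 30.0
```

servo_tool --series '[0,0,1.5,0,0,0,0,0,0,1.5,0,0,0,0,0.5,1.3,0,0,0,-0.03,0,0.7,1.9,0,0,0,-0.03,0,0.7,1.9,0,0,0,-0.03,0,0.7,1.9,0,0,0,-0.03,0,0.7,1.9,0,0,0,-0.03,0,0.7,1.9,0,0,0,-0.03,0]'

```text
time_s: 5.75
position: [544.5, -40.6, 200.8]
eef_rot: [-0.0, 0.771, 0.637, -0.0]
force: [-0.7, 0.4, -2.5]
gripper_width: 0.246
finger_force: 30.0
```

servo_tool --series '[0.7,1.9,0,0,0,-0.03,0,0.7,1.9,0,0,0,-0.03,0,0.7,1.9,0,0,0,-0.03,0,0.7,1.9,0,0,0,-0.03,0,0.7,1.9,0,0,0,-0.03,0,0.7,1.7,0,0,0,-0.03,0,0.7,1.3,0,0,0,-0.03,0,0.3,0.7,0,0,0,0,0]'

```text
time_s: 6.55
position: [596.9, 91.7, 200.8]
eef_rot: [-0.0, 0.833, 0.553, -0.0]
force: [0.5, 0.9, -1.1]
gripper_width: 0.25
finger_force: 30.0
```

Run:
```python
from fit import *
p,d,W=cloud("side");cv2.imwrite("pics/s2.png",cv2.resize(p[80:200,230:390],(800,600),interpolation=cv2.INTER_CUBIC));np.savez("s2.npz",p=p,d=d,W=W)
p,d,W=cloud("top");np.savez("t2.npz",p=p,d=d,W=W)
P=[];F=[];T=[]
for i in range(4):
    s=sensors.get_state();P.append(s["position"]);F.append(s["force"]);T.append(s["ft_torque"]);viewer.camera("top")
from scipy.spatial.transform import Rotation as Ro
print(np.mean(P,0),np.std(P,0),np.mean(F,0),np.mean(T,0),Ro.from_quat(np.roll(s["eef_rot"],-1)).as_matrix().round(3),s["qpos"],s["time_s"])
```

```text
[596.40879691  90.52097116 201.11673137] [0.17217387 0.47822221 0.11417924] [ 0.38116819 -0.0898949  -1.39204118] [-0.03856477 -0.02770644 -0.00833201] [[ 0.388  0.922 -0.001]
 [ 0.922 -0.388 -0.   ]
 [-0.001 -0.001 -1.   ]] [ 3.54966717e-02  3.93439807e-01  1.54156240e+00 -3.14256165e-04
  1.20756903e+00  4.34344660e-01] 6.8
```

View pics/s2.png

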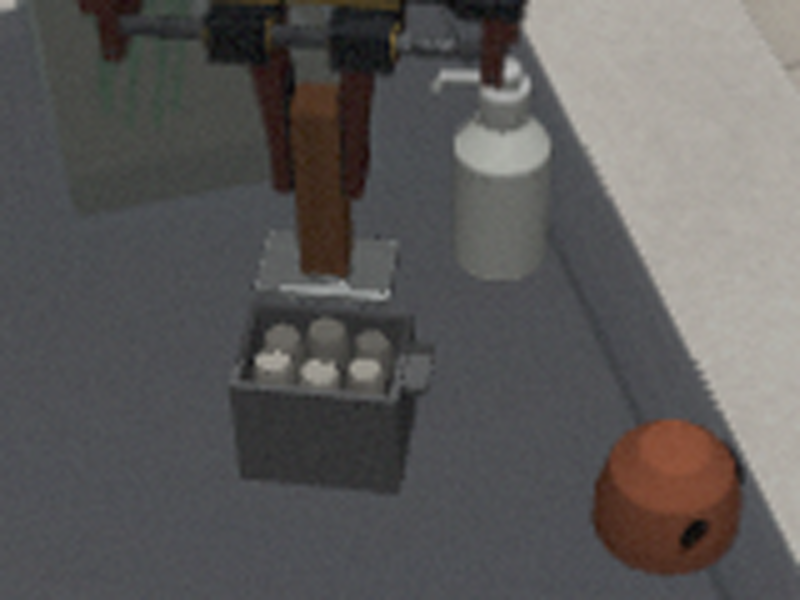

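Run:
```python
from fit import *
import scipy.ndimage as nd
def clicks(l,zp,c):
    P=onplane("side",zp)[...,:2]
    q=np.array([[nd.map_coordinates(P[...,k],[[y/5-.5+80],[x/5-.5+230]],order=1)[0] for k in(0,1)] for x,y in c])
    print(l,q.round(1).tolist(),"ctr",q.mean(0).round(1),"sides",np.linalg.norm(q-np.roll(q,-1,0),axis=1).round(1),"ang",[round(float(np.degrees(np.arctan2(*(q[(i+1)%4]-q[i])[::-1]))%180),1) for i in range(4)])
clicks("cass",90,[(250,305),(414,317),(398,397),(232,387)])
clicks("plate",138,[(272,231),(400,242),(391,290),(256,284)])
for n,f in(("side","s2"),("top","t2")):
    z=np.load(f+".npz");W=z["W"];p=z["p"].astype(int);h=W[...,2]
    r=np.hypot(W[...,0]-596,W[...,1]-90)
    m=(r<50)&(h>120)&(h<150); print(n,m.sum(),np.histogram(h[(r<45)],np.arange(80,180,4)))
    if n=="side":
        P=onplane(n,138)[...,:2];b=np.hypot(*(P-[596,90]).transpose(2,0,1))<60
        m=m|((p[...,2]-p[...,0]>35)&b&(h>120))
        # restrict handle pixels to those below plate back edge is unnecessary: use plate only extents
        print(fitrect(P[b],m[b].astype(float),62,40,[596,90]))
```

```text
cass [[564.3, 126.4], [639.0, 95.9], [617.3, 46.5], [544.0, 74.7]] ctr [591.1  85.9] sides [80.7 53.9 78.6 55.6] ang [157.8, 66.3, 159.0, 68.6]
plate [[577.8, 122.3], [633.5, 98.0], [620.9, 68.0], [562.6, 89.1]] ctr [598.7  94.4] sides [60.7 32.6 62.  36.4] ang [156.5, 67.4, 160.0, 65.4]
side 312 (array([103, 210, 204,  48,   1,   0,   0,   0,   0,   0,   0,   0,   1,
        47, 218,  27,  13,  18,  10,  15,  12,  17,  11,  20]), array([ 80,  84,  88,  92,  96, 100, 104, 108, 112, 116, 120, 124, 128,
       132, 136, 140, 144, 148, 152, 156, 160, 164, 168, 172, 176]))
(array([595.7,  87.7]), np.float64(158.3), np.float64(-0.716))
top 174 (array([ 24,  66, 130,  74,   3,   0,   0,   0,   0,   0,   0,   0,   0,
        10, 112,  46,   4,   4,   5,   1,   3,   4,   3,   5]), array([ 80,  84,  88,  92,  96, 100, 104, 108, 112, 116, 120, 124, 128,
       132, 136, 140, 144, 148, 152, 156, 160, 164, 168, 172, 176]))
```

servo_tool --series '[-0.2,-0.2,0,0,0,0,0,-0.3,-0.5,0,0,0,0,0,0,0,-1,0,0,0,0,0,0,-1,0,0,0,0,0,0,-0.8,0,0,0,0,0,0,-0.4,0,0,0,0,0,0,0,0,0,0,0,0,0,0,0,0,0,0]'

```text
time_s: 7.65
position: [591.9, 83.7, 169.5]
eef_rot: [-0.0, 0.833, 0.553, -0.0]
force: [0.1, -0.3, -0.2]
gripper_width: 0.249
finger_force: 30.0
```

Run:
```python
from fit import *
p,d,W=cloud("side");np.savez("s3.npz",p=p,d=d,W=W)
p=p[118:193,265:340];p=cv2.convertScaleAbs(p,alpha=1.6);cv2.imwrite("pics/s3.png",cv2.resize(p,(600,600),interpolation=cv2.INTER_CUBIC))
s=sensors.get_state();print(s["position"],s["force"],s["time_s"])
```

```text
[592.11360974  83.70029181 169.78310909] [-0.17656685  1.14576308 -1.57225453] 7.7
```

View pics/s3.png

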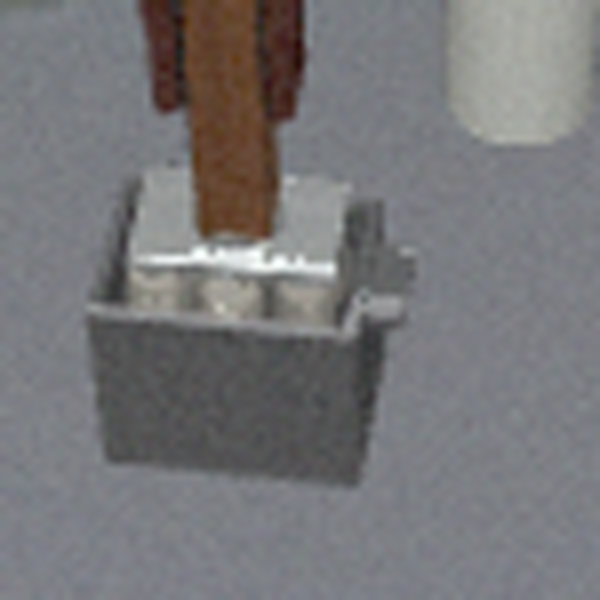

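Run:
```python
from fit import *
import scipy.ndimage as nd
a=np.radians(-22.9);ex=np.array([np.cos(a),np.sin(a)]);ey=np.array([-ex[1],ex[0]]);o=np.array([592,83.5])
for l,zp,c in(("plate BL BR FR FL",107,[(143,172),(352,183),(337,262),(133,250)]),("cass BR FR FL",90,[(383,200),(358,328),(90,306)])):
    P=onplane("side",zp)[...,:2]
    for x,y in c:
        q=np.array([nd.map_coordinates(P[...,k],[[y/8-.5+118],[x/8-.5+265]],order=1)[0] for k in(0,1)])-o
        print(l,round(q@ex,1),round(q@ey,1))
```

```text
plate BL BR FR FL -31.8 17.3
plate BL BR FR FL 30.8 19.8
plate BL BR FR FL 30.8 -13.4
plate BL BR FR FL -29.0 -15.4
cass BR FR FL 38.5 31.1
cass BR FR FL 37.9 -22.9
cass BR FR FL -41.9 -23.1
```

servo_tool --series '[-0.1,0.15,0,0,0,0,0,0,0,-0.2,0,0,0,0,0,0,-0.2,0,0,0,0,0,0,-0.2,0,0,0,0,0,0,-0.1,0,0,0,0,0,0,-0.1,0,0,0,0,0,0,0,0,0,0,0,0,0,0,0,0,0,0]'

```text
time_s: 8.5
position: [590.8, 85.1, 161.6]
eef_rot: [-0.0, 0.833, 0.553, -0.0]
force: [-0.3, -0.3, -0.9]
gripper_width: 0.249
finger_force: 30.0
```

servo_tool --series '[0,0,-0.1,0,0,0,0,0,0,0,0,0,0,0,0,0,-0.1,0,0,0,0,0,0,0,0,0,0,0,0,0,-0.1,0,0,0,0,0,0,0,0,0,0,0,0,0,0,0,0,0,0,0,0,0,0,0,0,0]'

```text
time_s: 9.3
position: [591.0, 85.1, 158.7]
eef_rot: [0.0, 0.833, 0.553, 0.0]
force: [0.7, -0.4, 0.3]
gripper_width: 0.251
finger_force: 30.0
```

servo_tool --series '[0,0,-0.1,0,0,0,0,0,0,0,0,0,0,0,0,0,-0.1,0,0,0,0,0,0,0,0,0,0,0,0,0,0,0,0,0,0,0,0,0,0,0,0,0,0,0,0,0,0,0,0,0,0,0,0,0,0,0]'

```text
time_s: 10.1
position: [590.9, 85.1, 156.6]
eef_rot: [-0.0, 0.833, 0.553, 0.0]
force: [1.2, 0.7, 0.4]
gripper_width: 0.248
finger_force: 30.0
```

servo_tool --series '[0,0,-0.1,0,0,0,0,0,0,0,0,0,0,0,0,0,-0.1,0,0,0,0,0,0,0,0,0,0,0,0,0,0,0,0,0,0,0,0,0,0,0,0,0,0,0,0,0,0,0,0,0,0,0,0,0,0,0]'

```text
time_s: 10.9
position: [591.0, 85.1, 154.7]
eef_rot: [0.0, 0.833, 0.553, 0.0]
force: [2.0, 0.5, 3.7]
gripper_width: 0.246
finger_force: 30.0
```

Run:
```python
from fit import *
p,d,W=cloud("side");p=p[118:193,265:340];p=cv2.convertScaleAbs(p,alpha=1.6);cv2.imwrite("pics/s4.png",cv2.resize(p,(600,600),interpolation=cv2.INTER_CUBIC))
F=[];T=[];Z=[]
for i in range(4): s=sensors.get_state();F.append(s["force"]);T.append(s["ft_torque"]);Z.append(s["position"]);viewer.camera("top")
print(np.mean(F,0),np.mean(T,0),np.mean(Z,0),s["time_s"])
```

```text
[ 1.03697384 -0.29289545  3.07376602] [-0.02841806 -0.32690345 -0.01034624] [590.94887349  85.10419868 154.7155215 ] 11.1
```

View pics/s4.png

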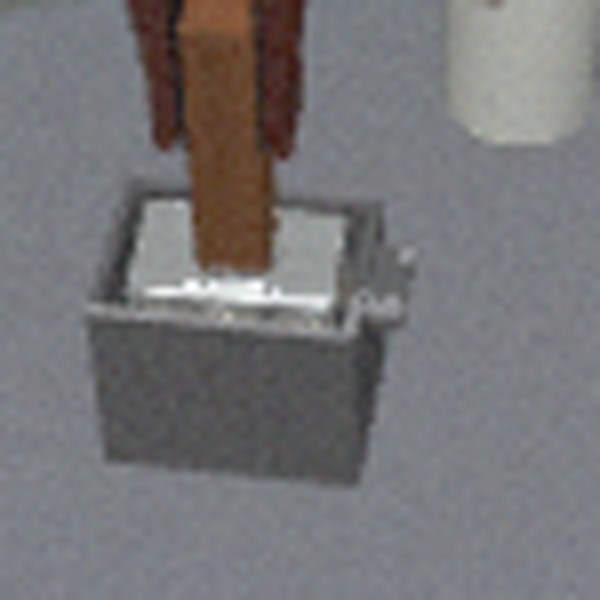

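Run:
```python
from fit import *
import scipy.ndimage as nd
a=np.radians(-22.9);ex=np.array([np.cos(a),np.sin(a)]);ey=np.array([-ex[1],ex[0]]);o=np.array([591,85.1])
for l,zp,c in(("plate BL BR FR FL",92,[(140,199),(348,211),(337,304),(133,292)]),("cass BL BR FR FL",90,[(130,181),(384,202),(360,330),(90,307)])):
    P=onplane("side",zp)[...,:2]
    for x,y in c:
        q=np.array([nd.map_coordinates(P[...,k],[[y/8-.5+118],[x/8-.5+265]],order=1)[0] for k in(0,1)])-o
        print(l,round(q@ex,1),round(q@ey,1))
```

```text
plate BL BR FR FL -33.0 19.9
plate BL BR FR FL 30.4 22.0
plate BL BR FR FL 32.3 -17.0
plate BL BR FR FL -28.2 -19.0
cass BL BR FR FL -37.9 29.3
cass BL BR FR FL 40.4 29.2
cass BL BR FR FL 40.1 -24.7
cass BL BR FR FL -40.2 -24.6
```

servo_tool --series '[0,0,-0.03,0,0,0,0,0,0,-0.03,0,0,0,0,0,0,-0.03,0,0,0,0,0,0,-0.03,0,0,0,0,0,0,-0.03,0,0,0,0,0,0,-0.03,0,0,0,0,0,0,-0.02,0,0,0,0,0,0,0,0,0,0,0]'

```text
time_s: 11.95
position: [590.9, 85.1, 152.6]
eef_rot: [0.0, 0.833, 0.553, 0.0]
force: [2.2, -0.2, 3.7]
gripper_width: 0.25
finger_force: 30.0
```

servo_tool --series '[0,0,-0.03,0,0,0,0,0,0,-0.03,0,0,0,0,0,0,-0.03,0,0,0,0,0,0,-0.03,0,0,0,0,0,0,-0.02,0,0,0,0,0,0,-0.01,0,0,0,0,0,0,0,0,0,0,0,0,0,0,0,0,0,0]'

```text
time_s: 12.75
position: [590.9, 85.1, 151.1]
eef_rot: [0.0, 0.833, 0.553, 0.0]
force: [1.3, 0.4, 3.6]
gripper_width: 0.253
finger_force: 30.0
```

servo_tool --series '[0,0,-0.03,0,0,0,0,0,0,-0.03,0,0,0,0,0,0,-0.03,0,0,0,0,0,0,-0.03,0,0,0,0,0,0,-0.02,0,0,0,0,0,0,-0.01,0,0,0,0,0,0,0,0,0,0,0,0,0,0,0,0,0,0]'

```text
time_s: 13.55
position: [590.9, 85.1, 149.6]
eef_rot: [-0.0, 0.833, 0.553, 0.0]
force: [2.8, -0.2, 4.3]
gripper_width: 0.25
finger_force: 30.0
```

```bash
cat > f.py <<'E'
from h import *
F=[];T=[];Z=[]
for i in range(4): s=sensors.get_state();F.append(s["force"]);T.append(s["ft_torque"]);Z.append(s["position"]);viewer.camera("top")
print("F",np.mean(F,0).round(2),"T",np.mean(T,0).round(3),np.mean(Z,0).round(2),s["time_s"])
E
python3 f.py
```

```text
F [2.84 0.24 3.61] T [-0.039 -0.712 -0.02 ] [590.91  85.09 149.63] 13.7
```

servo_tool --series '[0.05,0,0,0,0,0,0,0.05,0,0,0,0,0,0,0,0,0,0,0,0,0,0,0,0,0,0,0,0,0,0,0,0,0,0,0,0,0,0,0,0,0,0,0,0,0,0,0,0,0,0,0,0,0,0,0,0]'

```text
time_s: 14.55
position: [591.1, 85.1, 149.4]
eef_rot: [-0.0, 0.833, 0.553, -0.001]
force: [-1.4, -0.5, 3.8]
gripper_width: 0.251
finger_force: 30.0
```

```bash
python3 f.py
```

```text
F [-1.61 -0.23  3.63] T [-0.024  0.26  -0.002] [591.16  85.12 149.37] 14.7
```

servo_tool --series '[0,0,-0.03,0,0,0,0,0,0,-0.03,0,0,0,0,0,0,-0.03,0,0,0,0,0,0,-0.03,0,0,0,0,0,0,-0.03,0,0,0,0,0,0,-0.03,0,0,0,0,0,0,-0.02,0,0,0,0,0,0,0,0,0,0,0]'

```text
time_s: 15.55
position: [591.3, 85.1, 147.7]
eef_rot: [-0.0, 0.833, 0.553, -0.0]
force: [-4.3, 0.8, 6.8]
gripper_width: 0.248
finger_force: 30.0
```

servo_tool --series '[0,0,-0.03,0,0,0,0,0,0,-0.03,0,0,0,0,0,0,-0.03,0,0,0,0,0,0,-0.03,0,0,0,0,0,0,-0.02,0,0,0,0,0,0,-0.01,0,0,0,0,0,0,0,0,0,0,0,0,0,0,0,0,0,0]'

```text
time_s: 16.35
position: [591.3, 85.2, 146.9]
eef_rot: [-0.0, 0.833, 0.553, -0.0]
force: [-5.3, 0.3, 11.4]
gripper_width: 0.251
finger_force: 30.0
```

servo_tool --series '[-0.05,0,0,0,0,0,0,-0.05,0,0,0,0,0,0,0,0,0,0,0,0,0,0,0,0,0,0,0,0,0,0,0,0,0,0,0,0,0,0,0,0,0,0,0,0,0,0,0,0,0,0,0,0,0,0,0,0]'

```text
time_s: 17.15
position: [591.1, 85.1, 146.9]
eef_rot: [0.0, 0.833, 0.553, 0.0]
force: [-3.7, 0.2, 9.0]
gripper_width: 0.249
finger_force: 30.0
```

```bash
python3 f.py
```

```text
F [-4.03 -0.13  9.19] T [ 0.015  0.949 -0.01 ] [591.08  85.13 146.87] 17.3
```

servo_tool --series '[-0.05,0,-0.02,0,0,0,0,0,0,-0.02,0,0,0,0,0,0,-0.02,0,0,0,0,0,0,-0.02,0,0,0,0,0,0,-0.02,0,0,0,0,0,0,0,0,0,0,0,0,0,0,0,0,0,0,0,0,0,0,0,0,0]'

```text
time_s: 18.15
position: [591.0, 85.1, 146.5]
eef_rot: [0.0, 0.833, 0.553, 0.001]
force: [-3.9, -0.4, 13.2]
gripper_width: 0.251
finger_force: 30.0
```

```bash
python3 f.py
```

```text
F [-4.24  0.31 13.3 ] T [0.006 1.084 0.005] [591.01  85.14 146.54] 18.3
```

servo_tool --series '[-0.05,0,-0.02,0,0,0,0,0,0,-0.02,0,0,0,0,0,0,-0.02,0,0,0,0,0,0,-0.02,0,0,0,0,0,0,-0.02,0,0,0,0,0,0,0,0,0,0,0,0,0,0,0,0,0,0,0,0,0,0,0,0,0]'

```text
time_s: 19.15
position: [591.0, 85.2, 146.1]
eef_rot: [0.001, 0.833, 0.553, 0.001]
force: [-4.2, -0.1, 15.3]
gripper_width: 0.254
finger_force: 30.0
```

```bash
python3 f.py
```

```text
F [-4.35  0.19 16.1 ] T [0.054 1.185 0.009] [590.95  85.15 146.09] 19.3
```

servo_tool --series '[0,0,-0.02,0,0,0,0,0,0,-0.02,0,0,0,0,0,0,-0.02,0,0,0,0,0,0,0,0,0,0,0,0,0,0,0,0,0,0,0,0,0,0,0,0,0,0,0,0,0,0,0,0,0,0,0,0,0,0,0]'

```text
time_s: 20.15
position: [590.9, 85.2, 145.8]
eef_rot: [0.001, 0.833, 0.553, 0.001]
force: [-5.9, -0.0, 18.1]
gripper_width: 0.254
finger_force: 30.0
```

```bash
python3 f.py
```

```text
F [-5.19  0.12 17.57] T [ 3.200e-02  1.345e+00 -1.000e-03] [590.96  85.16 145.77] 20.3
```

servo_tool --series '[0,0,0.1,0,0,0,0,0,0,0.1,0,0,0,0,0,0,0.2,0,0,0,0,0,0,0.3,0,0,0,0,0,0,0.5,0,0,0,0,0,0,0.5,0,0,0,0,0,0,0.8,0,0,0,0,0,0,0.8,0,0,0,0]'

```text
time_s: 21.15
position: [589.9, 85.1, 177.1]
eef_rot: [-0.0, 0.833, 0.553, -0.0]
force: [0.6, -1.1, -0.9]
gripper_width: 0.249
finger_force: 30.0
```

servo_tool --series '[0,0,0.8,0,0,0,0,0,0,0.8,0,0,0,0,0,0,1,0,0,0,0,0,0,1,0,0,0,0,0,0,1,0,0,0,0,0,0,0.5,0,0,0,0,0,0,0,0,0,0,0,0,0,0,0,0,0,0]'

```text
time_s: 21.95
position: [589.6, 85.1, 227.4]
eef_rot: [-0.0, 0.833, 0.553, -0.0]
force: [-0.8, 0.1, -1.9]
gripper_width: 0.249
finger_force: 30.0
```

```bash
python3 f.py;python3 - <<'E'
from fit import *
p,d,W=cloud("side");np.savez("s5.npz",p=p,d=d,W=W);a=cv2.resize(cv2.convertScaleAbs(p[123:198,265:315],alpha=1.6),(400,600),interpolation=cv2.INTER_CUBIC)
b=cv2.resize(p[60:210,250:350],(400,600),interpolation=cv2.INTER_CUBIC)
cv2.imwrite("pics/s5.png",np.hstack([a,b]))
h=W[...,2];r=np.hypot(W[...,0]-596,W[...,1]-90);print(np.histogram(h[r<50],np.arange(60,200,4)))
m=(r<50)&(h>110)&(p.astype(int)[...,2]-p[...,0]<25)&(h<165);print(np.median(h[m]),m.sum())
c=(p.min(2)>95)&(np.hypot(W[...,0]-591,W[...,1]-84)<38)&(h>60)&(h<96);print("pieces",c.sum(),np.percentile(h[c],[5,25,50,75,95]))
E
```

```text
F [-0.32  0.43 -1.81] T [-0.005 -0.036  0.002] [589.47  85.09 227.11] 22.1
(array([ 50,  55,  69, 102, 217,  99, 141, 140,   0,   0,   0,   0,   0,
         0,   0,   0,   0,   0,   0,   0,   0,   0,   0,   0,  12, 133,
       151,  15,  15,  19,  16,  14,  19,  15]), array([ 60,  64,  68,  72,  76,  80,  84,  88,  92,  96, 100, 104, 108,
       112, 116, 120, 124, 128, 132, 136, 140, 144, 148, 152, 156, 160,
       164, 168, 172, 176, 180, 184, 188, 192, 196]))
163.6854300426196 233
pieces 64 [76.72845746 77.97647537 78.88518212 79.50945939 81.37062747]
```

View pics/s5.png

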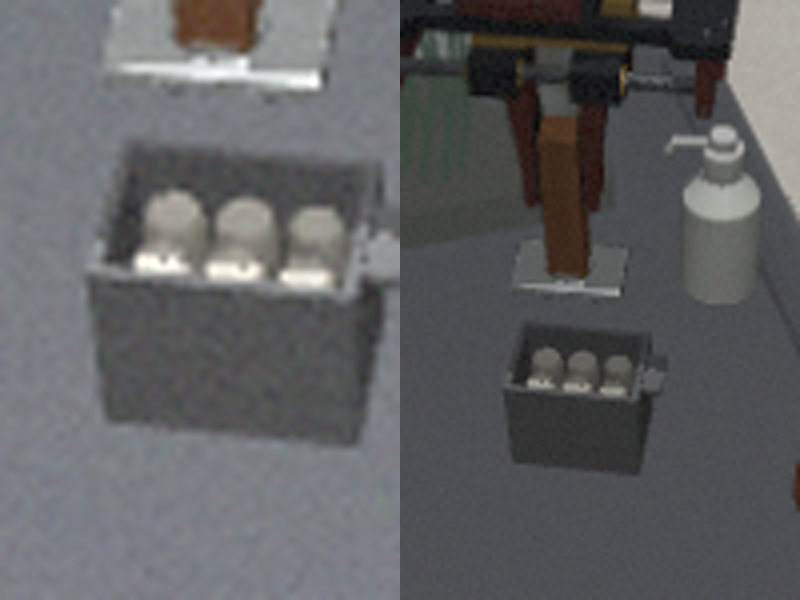

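servo_tool --series '[-0.3,-0.7,0,0,0,0.03,0,-0.5,-1.3,0,0,0,0.03,0,-0.6,-1.8,0,0,0,0.03,0,-0.6,-1.8,0,0,0,0.03,0,-0.6,-1.8,0,0,0,0.03,0,-0.6,-1.8,0,0,0,0.03,0,-0.6,-1.8,0,0,0,0.03,0,-0.6,-1.8,0,0,0,0.03,0]'

```text
time_s: 23.0
position: [545.4, -43.6, 227.3]
eef_rot: [-0.0, 0.761, 0.649, -0.0]
force: [0.5, 0.0, -0.5]
gripper_width: 0.245
finger_force: 30.0
```

servo_tool --series '[-0.6,-1.8,0,0,0,0.03,0,-0.6,-1.8,0,0,0,0.03,0,-0.6,-1.8,0,0,0,0.03,0,-0.6,-1.8,0,0,0,0.03,0,-0.5,-1.3,0,0,0,0.03,0,-0.5,-1.3,0,0,0,0,0,-0.3,-0.7,0,0,0,0,0,0,0,0,0,0,0,0]'

```text
time_s: 23.8
position: [508.5, -148.6, 227.4]
eef_rot: [-0.0, 0.711, 0.703, -0.0]
force: [-0.1, 0.6, -1.7]
gripper_width: 0.248
finger_force: 30.0
```

servo_tool --series '[0,0,-1,0,0,0,0,0,0,-2,0,0,0,0,0,0,-2,0,0,0,0,0,0,-2,0,0,0,0,0,0,-2,0,0,0,0,0,0,-1,0,0,0,0,0,0,0,0,0,0,0,0,0,0,0,0,0,0]'

```text
time_s: 24.6
position: [509.1, -147.7, 127.7]
eef_rot: [-0.0, 0.71, 0.704, 0.0]
force: [-0.0, -0.5, -1.0]
gripper_width: 0.248
finger_force: 30.0
```

```bash
python3 f.py
```

```text
F [ 0.31 -0.26 -1.38] T [-0.051 -0.07  -0.015] [ 509.46 -147.96  128.18] 24.75
```

Down 30 mm more, slowly at the end.

servo_tool --series '[0,0,-1,0,0,0,0,0,0,-1,0,0,0,0,0,0,-0.5,0,0,0,0,0,0,-0.2,0,0,0,0,0,0,-0.1,0,0,0,0,0,0,-0.1,0,0,0,0,0,0,0,0,0,0,0,0,0,0,0,0,0,0]'

```text
time_s: 25.6
position: [509.0, -148.0, 98.7]
eef_rot: [0.0, 0.71, 0.704, 0.0]
force: [-0.1, 0.5, -1.7]
gripper_width: 0.25
finger_force: 30.0
```

servo_tool --series '[0,0,-0.05,0,0,0,0,0,0,0,0,0,0,0,0,0,-0.05,0,0,0,0,0,0,0,0,0,0,0,0,0,-0.05,0,0,0,0,0,0,0,0,0,0,0,0,0,0,0,0,0,0,0,0,0,0,0,0,0]'

```text
time_s: 26.4
position: [508.8, -147.9, 97.0]
eef_rot: [-0.0, 0.71, 0.704, -0.0]
force: [0.8, -0.1, -0.8]
gripper_width: 0.253
finger_force: 30.0
```

```bash
python3 f.py
```

```text
F [-0.05  0.07 -1.12] T [-0.033 -0.069  0.016] [ 508.81 -147.89   97.02] 26.55
```

servo_tool --series '[0,0,-0.05,0,0,0,0,0,0,0,0,0,0,0,0,0,-0.05,0,0,0,0,0,0,0,0,0,0,0,0,0,0,0,0,0,0,0,0,0,0,0,0,0,0,0,0,0,0,0,0,0,0,0,0,0,0,0]'

```text
time_s: 27.4
position: [508.8, -147.9, 96.5]
eef_rot: [0.0, 0.71, 0.704, -0.0]
force: [-2.5, -0.3, 6.0]
gripper_width: 0.248
finger_force: 30.0
```

```bash
python3 f.py
```

```text
F [-2.04  0.08  5.49] T [ 0.152  0.205 -0.025] [ 508.84 -147.95   96.48] 27.55
```

servo_tool --series '[0,0,0.05,0,0,0,0,0,0,0.02,0,0,0,0,0,0,0,0,0,0,27,0,0,0,0,0,0,35,0,0,0,0,0,0,50,0,0,0,0,0,0,70,0,0,0,0,0,0,100,0,0,0,0,0,0,100]'

```text
time_s: 28.4
position: [508.8, -147.9, 96.7]
eef_rot: [-0.0, 0.71, 0.704, -0.0]
force: [0.1, -0.4, 0.0]
gripper_width: 0.675
finger_force: 0.0
```

servo_tool --series '[0,0,0,0,0,0,100,0,0,0,0,0,0,100,0,0,1,0,0,0,100,0,0,2,0,0,0,100,0,0,2,0,0,0,100,0,0,2,0,0,0,100,0,0,2,0,0,0,100,0,0,2,0,0,0,100]'

```text
time_s: 29.2
position: [508.8, -147.9, 208.4]
eef_rot: [0.0, 0.71, 0.704, 0.0]
force: [0.8, 0.5, 0.5]
gripper_width: 0.996
finger_force: 0.0
```

```bash
python3 f.py;python3 - <<'E'
from fit import *
p,d,W=cloud("side");cv2.imwrite("pics/s6.png",cv2.resize(p[110:290,200:440],(800,600)))
h=W[...,2]; m=(p[...,2].astype(int)-p[...,0]>40)&(np.hypot(W[...,0]-509,W[...,1]+148)<40)
t=m&(h>122)&(h<140);b=m&(h>30)&(h<60)
print(W[t].mean(0).round(1),t.sum(),W[b].mean(0).round(1))
c=(p.min(2)>95)&(np.hypot(W[...,0]-591,W[...,1]-84)<38)&(h>60)&(h<96)
a=np.radians(-22.9);x=(W[...,0]-591)*np.cos(a)+(W[...,1]-84.5)*np.sin(a)
y=-(W[...,0]-591)*np.sin(a)+(W[...,1]-84.5)*np.cos(a)
for i in(-22,0,22):
    for j in(-11,11):
        k=c&(abs(x-i)<7)&(abs(y-j)<8)&(h>72);print(i,j,k.sum(),np.median(h[k]).round(1))
E
```

```text
F [0.55 0.07 0.6 ] T [ 0.004 -0.082 -0.003] [ 509.98 -148.39  209.52] 29.35
[ 508.4 -148.3  129. ] 92 [ 511.4 -157.9   54.3]
-22 -11 0 nan
-22 11 0 nan
0 -11 0 nan
0 11 0 nan
22 -11 0 nan
22 11 0 nan
  return _methods._mean(a, axis=axis, dtype=dtype,
  ret = ret.dtype.type(ret / rcount)
```

View pics/s6.png

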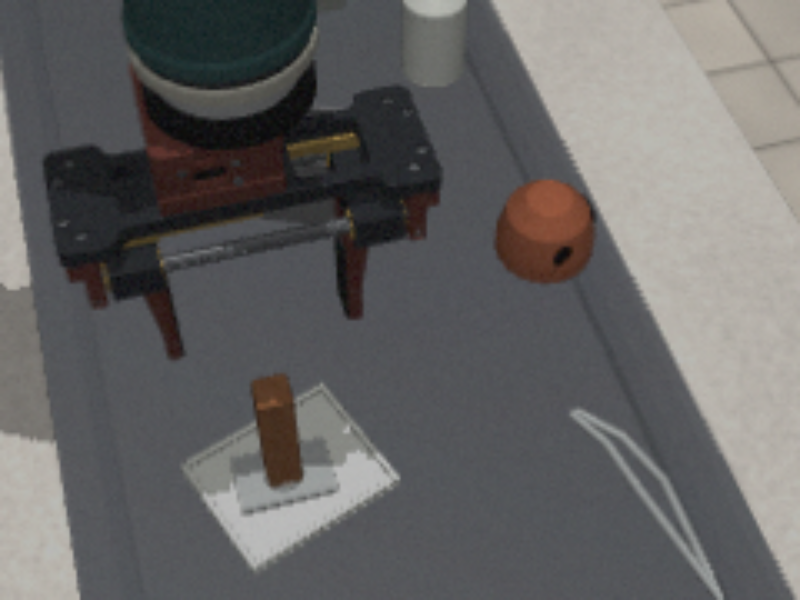

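The tamper stands upright on the tray at (275,440), free of the fingers. The arm hides the cassette in this view, so I check the six pieces in the saved side view and a new top view.

Run:
```python
from fit import *
z=np.load("s5.npz");A=[("side",z["p"],z["W"])];n=[cloud("top") for _ in range(6)];A.append(("top",n[0][0],np.median([k[2] for k in n],0)))
for nm,p,W in A:
    h=W[...,2];a=np.radians(-22.9);x=(W[...,0]-591)*np.cos(a)+(W[...,1]-84.5)*np.sin(a);y=-(W[...,0]-591)*np.sin(a)+(W[...,1]-84.5)*np.cos(a)
    for j in(-11,11):
        print(nm,j,[(int(k.sum()),float(np.median(h[k]).round(1))) for i in(-22,0,22) for k in[(abs(x-i)<7)&(abs(y-j)<7)&(h>70)&(h<96)&(p.min(2)>(90 if nm=="side" else 60))]])
```

```text
side -11 [(17, 79.0), (17, 78.8), (15, 78.6)]
side 11 [(17, 78.6), (16, 78.9), (11, 78.3)]
top -11 [(32, 79.7), (31, 79.8), (28, 79.7)]
top 11 [(31, 79.9), (31, 79.7), (30, 79.8)]
```

All six tops are level at about 79 mm, roughly 11 mm below the rim.

```bash
python3 -c "
from station import env
print(env.finish_job())"
```

```text
the job is handed in; nothing more can be done
None
```

I handed the job in: all six pieces are down and level about 11 mm below the rim, pressed at about 19 N for over half a second, and the tamper stands upright and released on its tray; no verdict came back.

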